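# Bring the open preserving jar to the front of the revolving tray and shut it

## Robot

A 6-joint arm with a two-finger parallel gripper is mounted at the origin on a cart in front of the work surface, level with it; the furniture and walls round the work are solid. World frame = base frame: x ahead of the robot, y to its left, z up, the work surface at z = 0. Lengths are in m, angles in rad, forces in N, time in s.
With the tool pointing down it reaches from about 0.25 to 0.725 m from the base axis. Payload 4 kg.
Tool frame: the origin (TCP) lies where the fingers leave the gripper's body, on its centre line; the fingertips stand 73 mm ahead of it and the grasp point (between the pads) lies 54 mm ahead of it (bot.tip_reach is the z of the fingertips in the tool frame, in m); z points along the fingers, x is the direction in which the jaws open and shut, and the axes are right-handed (so a half turn about z gives the same grasp; the last joint's range is limited). The gripper opens to 85 mm and grips with 20 to 120 N. Pads are 22 mm wide; open, the fingers measure 114 mm over their backs; the gripper's body (76 mm by 85 mm) begins 54 mm behind the grasp point. The pads swing forward as they close: fully open they stand 13 mm farther back than shut.
Start: joints at [1.322, 0.241, 0.005, 1.335, 0, 1.571], TCP at [0.123, 0.485, 0.304] pointing down, gripper open.
Joint ranges: [-2.72, 2.72], [-1.05, 1.87], [-1.09, 1.28], [-1.99, 2.15], [-1.42, 1.44], [-3.14, 3.14]. Speed limits (rad/s): [2.79, 2.79, 3.14, 3.14, 3.14, 3.14].

## Interface

Orientations are given as a unit quaternion [x, y, z, w].
In Python, from workcell import bot, vision, job_done gives the robot as it stands.
- The arm moves only by the tool drive_tool, never from a script. Its argument "steps" is one flat list of numbers, 7 for each row, row after row: the shift along the tool's x, y, z in m, then the turn, a rotation vector about the tool's x, y, z in degrees, then the closure, from -1 (fully open) to 1 (shut). A call has 1 to 8 rows; each row shifts and turns the commanded pose from where the row before left it, along the tool's axes as they then stand; what a row does not reach is not made up. A row lasts 1/12 s, in which the tool goes at most 41.7 mm and 7.16 degrees, less where a joint would pass 70% of its speed; a pose out of reach is approached as far as the arm can. A call is refused whole if a number of a shift passes 0.0417 or a number of a turn 7.16, either way. A call with a gripper value outside its range is refused whole. The fingers move at their own pace and stop on an object; the grip force is fixed at half the most. Time passes only in rows, so rows that do not move let the fingers close. It gives the time, the measured TCP pose, the force and the opening at its end, in the units of the state.
- bot.get_obs(): the state, without advancing time (a new reading comes with each control period).
- vision.camera(name): name is "scene" or "side" or "wrist"; returns (picture, depth): 420x560x3 uint8, red, green, blue; 420x560 float32, m along the optical axis (not along the pixel's ray), 0 where there is no reading.
- vision.camera_model(name): a dict with "mtx" (3x3 intrinsics, pixels), "rvec" (rotation vector, rad) and "tvec" (3), from world to camera coordinates, as OpenCV has them. Camera axes: x right, y down, z forward; pixel columns grow to the right and rows downward; lengths in m; the calibration is good to about 2 mm. A picture is of the moment at which its call begins: read the wrist's pose just before it. camera_model takes no time and is no camera call; for the wrist camera it gives the pose at the moment of the call.
- job_done(): hands the job in, once; it reports no verdict.
The state is a dict: "clock": time; "joint_pos": joint angles; "joint_vel": joint speeds; "tau": joint torques, N m; "eef_pos": TCP position; "tool_rot": TCP orientation; "ft_force": force on the tool from outside, world axes, zero at the start; "ft_torque": the same for the moment, N m; "grip_width": finger opening in m.
Only numpy, scipy, OpenCV 4.12 (cv2) and the standard library are available. Lean on these libraries where they do the work, as an engineer would, in place of code of your own. Each camera call takes 0.05 s, during which the arm holds its last target.

## Task

The preserving jar on the revolving tray has been left with its lid standing open and has been turned away from the front. Push the tray round by its rim until that jar stands squarely at the front, nearest to you, with the tray at rest; then gently push its lid shut with a fingertip. Turn the tray only by its rim: do not push the jars, and lift or tip none of them.

Things in the scene. Friction and masses are not known exactly. Their poses are not given: they have to be found in the camera images.
- tray: Revolving round tray (lazy Susan) of pale wood; origin on its vertical axis at worktop height, frame turns with it, no stops. Rim disc radius 152 mm, z = 10 to 56 mm; flat deck at z = 22 mm inside a lip 9 mm thick. Stiff bearing: about 0.7 N at the rim keeps it going, and it stops almost at once when a slow push ends. It cannot shift; its foot (radius 105 mm, 8 mm high) is fixed.
- lobe (a point): Middle of one of twelve equal rounded finger lobes, every 30 degrees round the tray's rim, this one on the tray's +x axis, 155 mm from the axis, at rim mid-height (33 mm). Upright half-rounds of 12 mm radius reaching 167 mm from the axis, z = 10 to 56 mm. Between two is a hollow about 55 mm wide, where a fingertip fits from outside and pushes along the rim. Turns with the tray.
- place (a point): Point on the tray's deck where the preserving jar stands, 80 mm from the axis along the tray's -x axis, at deck height (22 mm). Turns with the tray.
- front (a point): Fixed point at deck height where the preserving jar must come: 80 mm from the tray's axis straight towards the robot's side of the worktop (world -x). Does not turn with the tray.
- bail_jar: Clear glass preserving jar with a wire bail, body 84 mm wide and 112 mm high, about 0.75 kg, standing loose on the tray, the only one there with a hinged glass lid. Origin at the centre of its underside, z up; its lid hinge lies on its +x side, 41 mm from the origin and 113 mm up, and faces the tray's axis within about 10 degrees.
- bail_jar_lid (a joint): Angle of the preserving jar's glass lid, hinged along the jar's y axis, rad: 0 shut, 1.57 upright, 1.92 the stop, leaning back over the tray's middle. Disc 70 mm across, 13 mm thick; shut, it reaches 72 mm from the hinge towards the jar's -x, top 127 mm above the jar's foot. Stays put above about 0.9 rad, sinks shut below. Slowly pushed at its edge it needs under 1 N; a fast shove tips the jar.
- jar_jam: Glass jar with a screw lid, 77 mm across, 92 mm high, standing loose on the tray. Origin at the centre of its underside, z up.
- jar_salt: Smaller glass jar with a screw lid, 68 mm across, 88 mm high, standing loose on the tray. Origin at the centre of its underside, z up.
- spice_a: Slim spice jar, 46 mm across, 106 mm high, standing loose on the tray. Origin at the centre of its underside, z up.
- spice_b: Slim spice jar, 44 mm across, 105 mm high, standing loose on the tray. Origin at the centre of its underside, z up.
Not all that is in view belongs to the job. What is shaped like the spice_b but purple or red is not meant.

How it is judged:
By the outcome, as a careful person would: the job done as asked, in the order asked, and still so for the second after the job is handed in, with the robot touching nothing.
It also fails if it takes over 72 s, if anything falls off the work surface, if the arm or the gripper's body presses on something with over 40 N, if the wrist force passes 120 N, or if a joint passes its speed limit or range.

## Working session

There is one attempt and no reset: what is moved stays moved. The work goes in short steps, Python scripts to look and compute and a tool call to move; the robot and the scene stay as the last step left them, time stands still between calls to the robot, and variables do not carry over. Pictures are saved under pics/ and viewed, and the job is handed in when it is done.

Besides the shell and the picture viewer there is one more tool, called after "Call:" in YAML: its name, and indented under it one key for each argument. drive_tool: Moves the arm, as the interface text tells. Its arguments: {"type":"object","properties":{"steps":{"type":"array"}},"required":["steps"]}

```bash
mkdir -p pics; ls; python3 - <<'E'
from workcell import bot, vision
import cv2, numpy as np
print(bot.get_obs())
for n in ("scene","side","wrist"):
    p,d=vision.camera(n); cv2.imwrite(f"pics/{n}0.png",p[:,:,::-1]); np.save(f"pics/{n}0d.npy",d)
    m=vision.camera_model(n); print(n,m)
E
```

```text
pics
{'clock': 0.0, 'joint_pos': array([1.32200878e+00, 2.41403444e-01, 3.68766718e-03, 1.33520127e+00,
       1.89473262e-05, 1.57081145e+00]), 'joint_vel': array([1.38931219e-04, 1.56697512e-03, 3.51813490e-04, 6.15366306e-04,
       2.20626385e-07, 4.39052040e-04]), 'tau': array([-1.25296236e-03, -3.72313607e+01,  2.52410227e+01,  1.68492511e-02,
        3.37862934e-05,  7.83616116e-06]), 'eef_pos': array([0.12298795, 0.48412542, 0.30300361]), 'tool_rot': array([ 7.89380229e-01,  6.13903681e-01, -8.42833805e-04,  6.43493650e-04]), 'ft_force': array([ 0.75031292, -0.21948499, -0.2399358 ]), 'ft_torque': array([-0.01222929, -0.00277753,  0.03444566]), 'grip_width': 0.08513110032500847}
scene {'mtx': array([[392.68997294,   0.        , 280.8490073 ],
       [  0.        , 392.68997294, 205.82975165],
       [  0.        ,   0.        ,   1.        ]]), 'rvec': array([ 1.99895059, -0.75699398,  0.39452885]), 'tvec': array([-0.35965624,  0.2849931 ,  0.58192124])}
side {'mtx': array([[526.88059106,   0.        , 274.27194161],
       [  0.        , 526.88059106, 203.2833602 ],
       [  0.        ,   0.        ,   1.        ]]), 'rvec': array([ 2.29526583, -0.12880119,  0.06883851]), 'tvec': array([-0.50515256,  0.13473971,  1.06359572])}
wrist {'mtx': array([[313.93640178,   0.        , 278.39672413],
       [  0.        , 313.93640178, 207.98417314],
       [  0.        ,   0.        ,   1.        ]]), 'rvec': array([-2.27814121, -1.7708507 , -0.27247974]), 'tvec': array([-0.49843395, -0.03898426,  0.38018134])}
```

View pics/scene0.png

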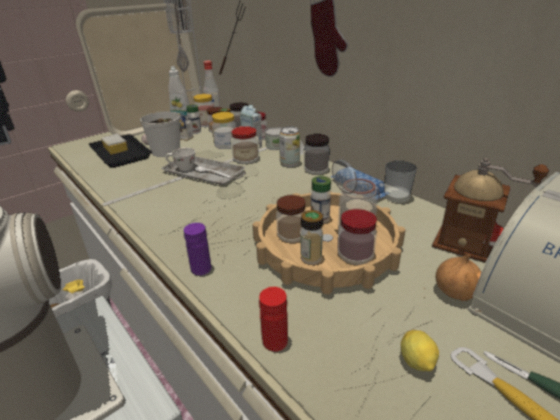

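View pics/side0.png

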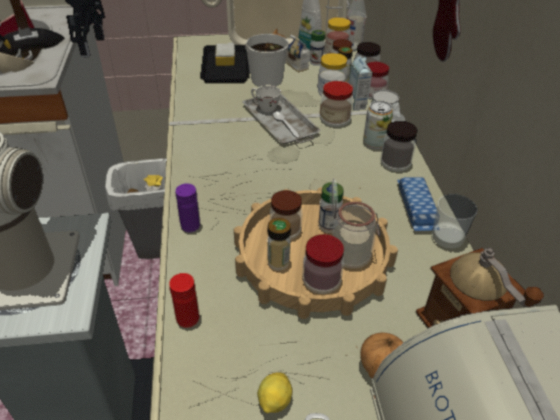

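View pics/wrist0.png

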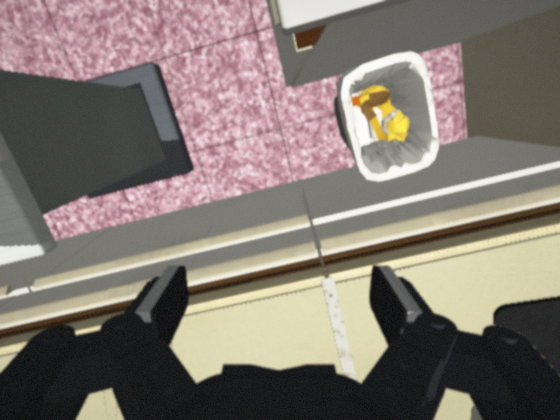

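The scene picture shows the tray near (328,240), with the clear jar at its back, around (357,205). The side picture shows the tray near (315,250), and the clear jar at (355,238) on the far side from the robot. Next I'll crop closer and measure.

```bash
cat > h.py <<'E'
import cv2, numpy as np
from workcell import bot, vision
def cam(n):
    m=vision.camera_model(n); R=cv2.Rodrigues(m["rvec"])[0]; return m["mtx"],R,m["tvec"]
def ray(c,uv,z):
    K,R,t=c; uv=np.atleast_2d(uv).astype(float)
    d=(R.T@np.linalg.inv(K)@np.c_[uv,np.ones(len(uv))].T).T; o=-R.T@t
    s=(z-o[2])/d[:,2]; return o+s[:,None]*d
def proj(c,P):
    K,R,t=c; q=(K@(R@np.atleast_2d(P).T+t[:,None])).T; return q[:,:2]/q[:,2:]
def pts(c,d):
    K,R,t=c; v,u=np.mgrid[:d.shape[0],:d.shape[1]]
    q=np.stack([(u-K[0,2])/K[0,0]*d,(v-K[1,2])/K[1,1]*d,d],-1)
    return (q-t)@R
E
python3 - <<'E'
from h import *
for n,b in (("scene",(230,140,430,300)),("side",(220,160,420,330))):
    p=cv2.imread(f"pics/{n}0.png"); x0,y0,x1,y1=b
    cv2.imwrite(f"pics/{n}0c.png",cv2.resize(p[y0:y1,x0:x1],None,fx=3.5,fy=3.5,interpolation=cv2.INTER_CUBIC))
    d=np.load(f"pics/{n}0d.npy"); c=cam(n); P=pts(c,d)
    hsv=cv2.cvtColor(p,cv2.COLOR_BGR2HSV)
    m=(hsv[...,0]>8)&(hsv[...,0]<20)&(hsv[...,1]>90)&(hsv[...,2]>120)
    box=np.zeros_like(m); box[y0:y1,x0:x1]=1
    top=m&box&(P[...,2]>.05)&(P[...,2]<.062)
    Q=P[top]; print(n,len(Q),Q.min(0),Q.max(0))
    # circle fit lip points
    A=np.c_[2*Q[:,:2],np.ones(len(Q))]; 
    for i in range(4):
        s=np.linalg.lstsq(A,(Q[:,:2]**2).sum(1),rcond=None)[0]; r=np.sqrt(s[2]+s[0]**2+s[1]**2); print(s[:2],r)
        e=abs(np.hypot(*(Q[:,:2]-s[:2]).T)-.1475); k=e<.012; Q=Q[k];A=A[k]
    print(len(Q))
E
```

```text
scene 1386 [ 0.42370752 -0.18836483  0.05007561] [0.73870431 0.12831137 0.06131061]
[ 0.58242397 -0.03011774] 0.14765434771759503
[ 0.58303178 -0.02939285] 0.14794207120745934
[ 0.58317824 -0.02917983] 0.14789474992005444
[ 0.58322729 -0.0291355 ] 0.14788686920378638
1254
side 1770 [ 0.42414523 -0.18942323  0.05068158] [0.74473782 0.13144303 0.06053091]
[ 0.58506999 -0.02949927] 0.14943708621251348
[ 0.58520017 -0.02921153] 0.14869336447996048
[ 0.58522613 -0.02912742] 0.14867315075031118
[ 0.58523664 -0.02911878] 0.14866985487842793
1603
```

```bash
ls pics
```

```text
scene0.png
scene0c.png
scene0d.npy
side0.png
side0c.png
side0d.npy
wrist0.png
wrist0d.npy
```

View pics/side0c.png

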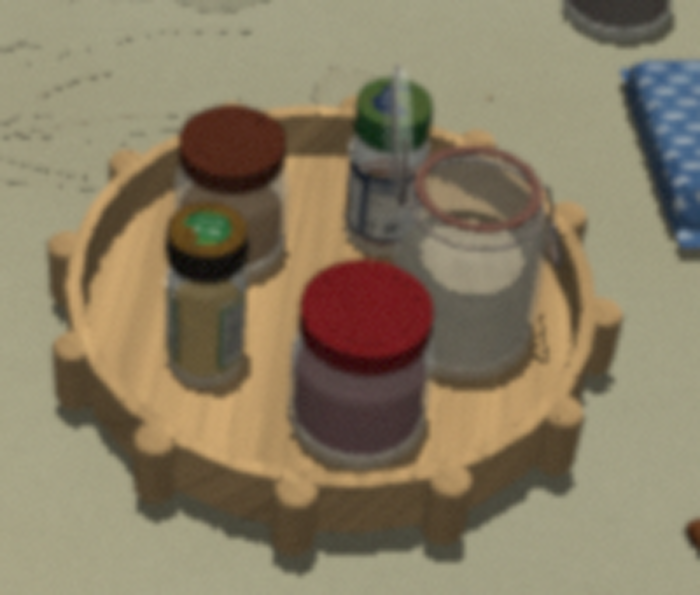

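View pics/scene0c.png

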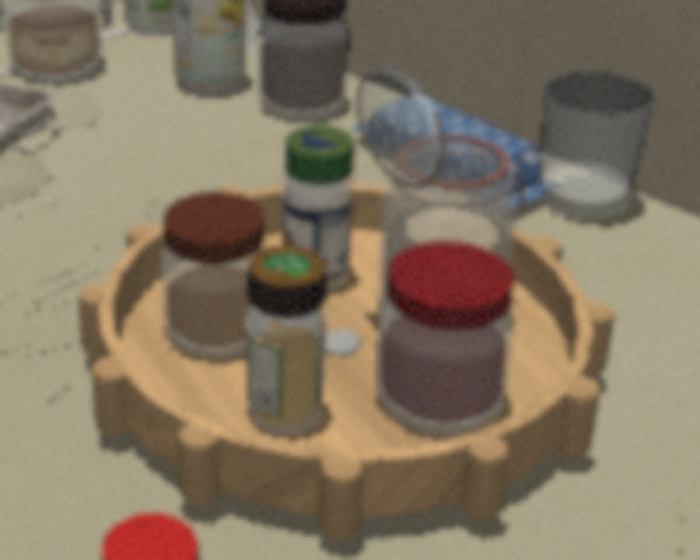

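```bash
python3 - <<'E'
from h import *
C=np.array([.584,-.029])
for n,b,uv in (("scene",(230,140,430,300),(359.4,185.7)),("side",(220,160,420,330),(356.6,213.7))):
    p=cv2.imread(f"pics/{n}0.png"); x0,y0,x1,y1=b
    d=np.load(f"pics/{n}0d.npy"); c=cam(n); P=pts(c,d)
    J=ray(c,uv,.134)[0]; v=J[:2]-C; print(n,"jar",J,np.hypot(*v),np.degrees(np.arctan2(v[1],v[0])))
    box=np.zeros(d.shape,bool); box[y0:y1,x0:x1]=1
    r=np.hypot(P[...,0]-C[0],P[...,1]-C[1]); 
    for lo in (.045,):
        m=box&(P[...,2]>lo)&(P[...,2]<.062)&(r>.157)&(r<.169)
        a=np.degrees(np.arctan2(P[...,1]-C[1],P[...,0]-C[0]))[m]
        ph=np.angle(np.mean(np.exp(1j*np.radians(a*12))))/12
        print(m.sum(),"lobe phase mod30",np.degrees(ph), np.histogram((a-np.degrees(ph)+15)%30-15,bins=10,range=(-15,15))[0])
    # jars positions from lid tops
    m=box&(P[...,2]>.10)&(P[...,2]<.16)&(r<.15); print(m.sum())
    for nm,uvz in {"scene":dict(jam=(448,272,.114),salt=(213,225,.11),sa=(288,265,.128),sb=(320,142,.127)),"side":dict(jam=(367,303,.114),salt=(232,145,.11),sa=(209,228,.128),sb=(394,105,.127))}[n].items():
        q=ray(c,(uvz[0]/3.5+x0,uvz[1]/3.5+y0),uvz[2])[0]; w=q[:2]-C; print(nm,q,np.hypot(*w),np.degrees(np.arctan2(w[1],w[0])))
for nm,s in (("red",(272,300)),("purple",(197,230))): print(nm, ray(cam("scene"),s,.105 if 0 else .1))
E
```

```text
scene jar [ 0.65828285 -0.04938137  0.134     ] 0.07702818910128238 -15.342960212983604
369 lobe phase mod30 13.515548580968808 [  0   0   0  26 158 159  26   0   0   0]
2883
jam [ 0.58320103 -0.11004509  0.114     ] 0.08104902350500395 -90.56482173555123
salt [0.52578443 0.02324952 0.11      ] 0.07822445311194857 138.09145609498387
sa [ 0.50724012 -0.05939995  0.128     ] 0.08256050035130635 -158.39447153300992
sb [0.62638174 0.03232064 0.127     ] 0.07454148550374172 55.34972226528877
side jar [ 0.6590867  -0.04808772  0.134     ] 0.07747486301770316 -14.262994626565321
487 lobe phase mod30 13.710582229805654 [  0   0   0  45 199 192  51   0   0   0]
3656
jam [ 0.5881251  -0.10755857  0.114     ] 0.0786668043621882 -86.99416550561081
salt [0.53525376 0.02783495 0.11      ] 0.07487595231731702 130.61905369144364
sa [ 0.51110347 -0.05725918  0.128     ] 0.0781823825170296 -158.810602354777
sb [0.62967652 0.03335054 0.127     ] 0.07729123421491901 53.77438465028852
red [[ 0.32385045 -0.15812087  0.1       ]]
purple [[0.33600816 0.08851745 0.1       ]]
```

```bash
python3 - <<'E'
from h import *
from scipy.spatial.transform import Rotation as Ro
o=bot.get_obs(); K,R,t=cam("wrist"); c=-R.T@t
T=Ro.from_quat(o["tool_rot"]); print(bot.tip_reach, T.as_matrix().round(3))
print("cam in tool",T.inv().apply(c-o["eef_pos"]), "view dir",T.inv().apply(R[2]))
E
```

```text
0.0726 [[ 0.246  0.969 -0.   ]
 [ 0.969 -0.246 -0.002]
 [-0.002 -0.    -1.   ]]
cam in tool [-0.00066942 -0.07751586 -0.07017495] view dir [-1.42720885e-04  3.02563542e-01  9.53129206e-01]
```

Call:
drive_tool:
  steps: [-0.028,0.026,0.0025,0,0,0,1,-0.028,0.026,0.0025,0,0,0,1,-0.028,0.026,0.0025,0,0,0,1,-0.028,0.026,0.0025,0,0,0,1,-0.028,0.026,0.0025,0,0,0,1,-0.028,0.026,0.0025,0,0,0,1,-0.028,0.026,0.0025,0,0,0,1,-0.028,0.026,0.0025,0,0,0,1]

```text
clock: 0.82
eef_pos: [0.2697, 0.2145, 0.2837]
tool_rot: [0.789, 0.614, 0.0, 0.0]
ft_force: [1.8, 0.5, 0.4]
grip_width: -0.0001
```

Call:
drive_tool:
  steps: [-0.028,0.026,0.0025,0,0,0,1,-0.028,0.026,0.0025,0,0,0,1,-0.028,0.026,0.0025,0,0,0,1,-0.028,0.026,0.0025,0,0,0,1,-0.028,0.026,0.0025,0,0,0,1,-0.028,0.026,0.0025,0,0,0,1,-0.028,0.026,0.0025,0,0,0,1,-0.028,0.026,0.0025,0,0,0,1]

```text
clock: 1.48
eef_pos: [0.4163, -0.0541, 0.2637]
tool_rot: [0.79, 0.614, 0.0, -0.0]
ft_force: [0.9, 0.7, 0.3]
grip_width: 0.0003
```

Call:
drive_tool:
  steps: [-0.028,0.026,0.0025,0,0,0,1,-0.028,0.026,0.0025,0,0,0,1,-0.028,0.026,0.0025,0,0,0,1,-0.025,0.026,0.0025,0,0,0,1,0,0,0.005,0,0,-6,1,0,0,0.005,0,0,-6,1,0,0,0.005,0,0,-6,1,0,0,0.005,0,0,-6,1]

```text
clock: 2.15
eef_pos: [0.4897, -0.1836, 0.2329]
tool_rot: [0.643, 0.766, -0.0, -0.001]
ft_force: [0.6, -1.1, -0.6]
grip_width: -0.0
```

Call:
drive_tool:
  steps: [0,0,0.005,0,0,-6,1,0,0,0.005,0,0,-6,1,0,0,0.005,0,0,-6,1,0,0,0.005,0,0,-6,1,0,0,0.005,0,0,-6,1,0,0,0.005,0,0,-6,1,0,0,0.005,0,0,-6,1,0,0,0.005,0,0,-6.9,1]

```text
clock: 2.82
eef_pos: [0.4897, -0.1832, 0.1933]
tool_rot: [0.268, 0.964, 0.0, -0.0]
ft_force: [-0.0, 0.5, 0.3]
grip_width: -0.0
```

```bash
cat >> h.py <<'E'
from scipy.spatial.transform import Rotation as Ro
C=np.array([.584,-.029])
def tool():
    o=bot.get_obs(); T=Ro.from_quat(o["tool_rot"]); p=o["eef_pos"]; tip=p+T.apply([0,0,bot.tip_reach]); v=tip[:2]-C
    x=T.as_matrix()[:,0]
    print("t",o["clock"],"tcp",p.round(4),"tip",tip.round(4),"r",np.hypot(*v).round(4),"phi",np.degrees(np.arctan2(v[1],v[0])).round(2),"xyaw",np.degrees(np.arctan2(x[1],x[0])).round(2),"z",T.as_matrix()[:,2].round(3),"F",o["ft_force"].round(2),"q",o["joint_pos"].round(2),"w",o["grip_width"])
    return o,T,tip
E
python3 - <<'E'
from h import *
tool()
for n in ("wrist","side"):
    p,d=vision.camera(n); cv2.imwrite(f"pics/{n}1.png",p[:,:,::-1])
E
```

```text
t 2.8167 tcp [ 0.4897 -0.1832  0.1933] tip [ 0.4897 -0.1832  0.1207] r 0.1808 phi -121.46 xyaw 148.96 z [-0.001  0.    -1.   ] F [-0.04  0.49  0.29] q [-0.36  0.36 -0.13  1.08  0.   -1.39] w -3.681003594441037e-05
```

View pics/wrist1.png

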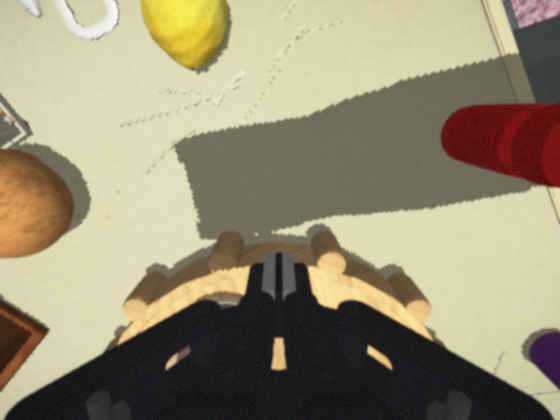

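View pics/side1.png

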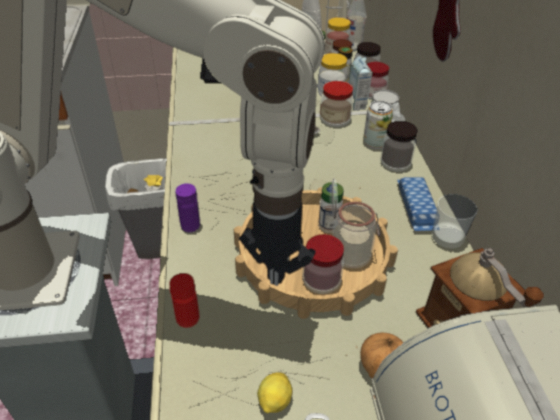

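Call:
drive_tool:
  steps: [0,0,0.019,0,0,0,1,0,0,0.019,0,0,0,1,0,0,0.019,0,0,0,1,0,0,0.019,0,0,0,1,0,0,0.018,0,0,0,1,0,0.006,0,0,0,0,1,0,0.007,0,0,0,0,1,0,0,0,0,0,0,1]

```text
clock: 3.58
eef_pos: [0.4982, -0.1713, 0.1009]
tool_rot: [0.27, 0.963, 0.0, 0.001]
ft_force: [0.2, 0.2, 0.7]
grip_width: -0.0002
```

```bash
python3 - <<'E'
from h import *
tool()
for n in ("wrist","side"):
    p,d=vision.camera(n); cv2.imwrite(f"pics/{n}2.png",p[:,:,::-1])
E
```

```text
t 3.5833 tcp [ 0.4982 -0.1713  0.1009] tip [ 0.4983 -0.1713  0.0283] r 0.1661 phi -121.05 xyaw 148.65 z [ 0.002  0.    -1.   ] F [0.2  0.21 0.69] q [-0.33  0.47 -0.24  0.86  0.   -1.36] w -0.00018800503526317531
```

View pics/wrist2.png

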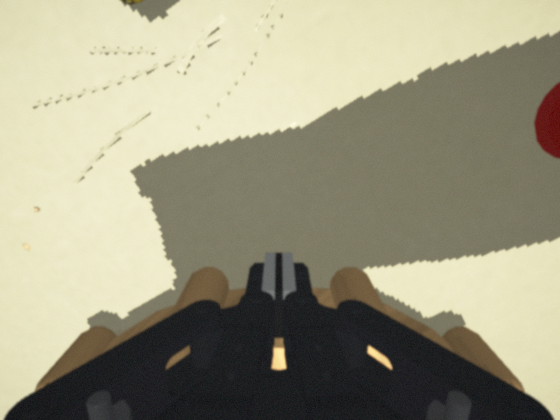

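View pics/side2.png

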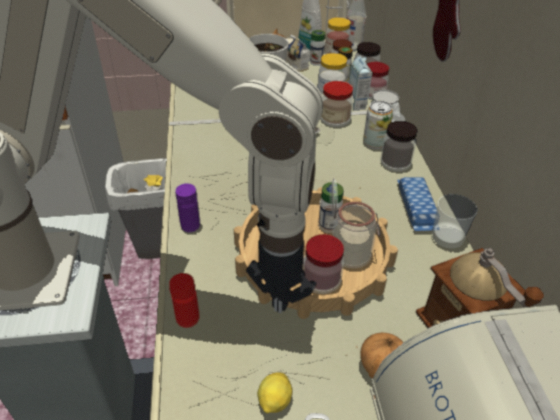

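Call:
drive_tool:
  steps: [0.0058,0.0001,0,0,0,2,1,0.0058,0.0001,0,0,0,2,1,0.0044,0.0001,0,0,0,1.5,1,0.0044,0.0001,0,0,0,1.5,1,0.0058,0.0001,0,0,0,2,1,0.0058,0.0001,0,0,0,2,1,0.0058,0.0001,0,0,0,2,1,0.0058,0.0001,0,0,0,2,1]

```text
clock: 4.35
eef_pos: [0.4636, -0.1452, 0.1013]
tool_rot: [0.395, 0.919, -0.0, 0.002]
ft_force: [-0.7, -0.3, 0.3]
grip_width: 0.0003
```

```bash
python3 - <<'E'
from h import *
tool()
for n in ("wrist","scene"):
    p,d=vision.camera(n); cv2.imwrite(f"pics/{n}3.png",p[:,:,::-1])
E
```

```text
t 4.35 tcp [ 0.4636 -0.1452  0.1013] tip [ 0.4637 -0.1454  0.0287] r 0.1673 phi -135.94 xyaw 133.5 z [ 0.003 -0.002 -1.   ] F [-0.72 -0.34  0.3 ] q [-0.3   0.4  -0.35  0.82 -0.   -1.06] w 0.00032534936535226624
```

View pics/wrist3.png

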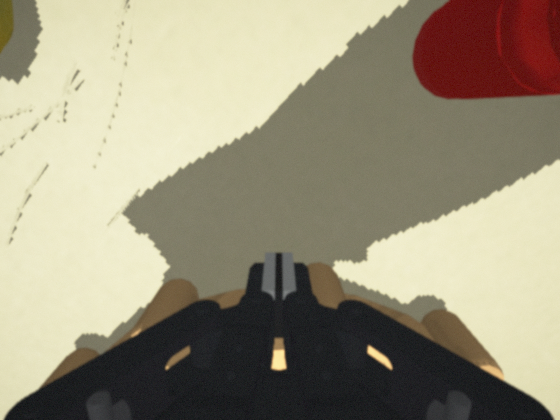

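View pics/scene3.png

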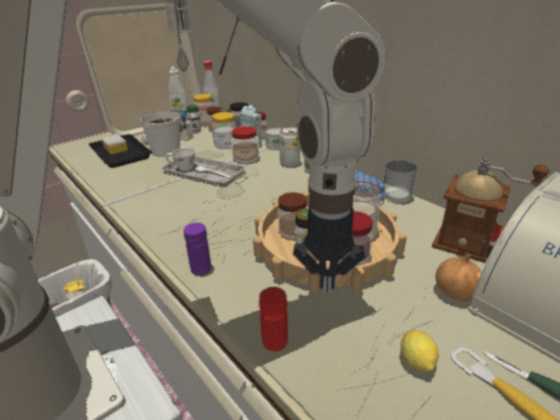

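Call:
drive_tool:
  steps: [0.0087,0.0003,0,0,0,3,1,0.0087,0.0003,0,0,0,3,1,0.0087,0.0003,0,0,0,3,1,0.0087,0.0003,0,0,0,3,1,0.0087,0.0003,0,0,0,3,1,0.0087,0.0003,0,0,0,3,1,0.0087,0.0003,0,0,0,3,1,0.0087,0.0003,0,0,0,3,1]

```text
clock: 5.12
eef_pos: [0.4273, -0.0859, 0.1007]
tool_rot: [0.577, 0.817, -0.0, 0.001]
ft_force: [-1.6, -1.3, 0.6]
grip_width: 0.0003
```

```bash
python3 - <<'E'
from h import *
tool()
for n in ("wrist",):
    p,d=vision.camera(n); cv2.imwrite(f"pics/{n}4.png",p[:,:,::-1])
E
```

```text
t 5.1167 tcp [ 0.4273 -0.0859  0.1007] tip [ 0.4274 -0.086   0.0281] r 0.1667 phi -160.0 xyaw 109.51 z [ 0.001 -0.001 -1.   ] F [-1.63 -1.32  0.63] q [-0.2   0.32 -0.48  0.77 -0.   -0.54] w 0.0002996437119505601
```

View pics/wrist4.png

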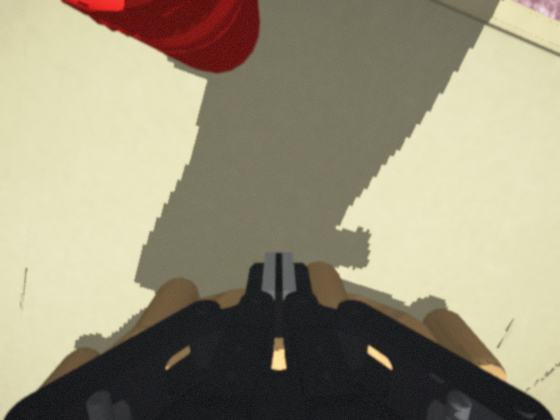

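Call:
drive_tool:
  steps: [0.0087,0.0002,0,0,0,3,1,0.0087,0.0002,0,0,0,3,1,0.0087,0.0002,0,0,0,3,1,0.0087,0.0003,0,0,0,3,1,0.0087,0.0002,0,0,0,3,1,0.0087,0.0002,0,0,0,3,1,0.0087,0.0002,0,0,0,3,1,0.0087,0.0003,0,0,0,3,1]

```text
clock: 5.83
eef_pos: [0.4184, -0.0172, 0.1005]
tool_rot: [0.734, 0.679, 0.0, 0.001]
ft_force: [-0.8, -0.3, 0.9]
grip_width: 0.0
```

Call:
drive_tool:
  steps: [0.0087,0.0002,0,0,0,3,1,0.0087,0.0002,0,0,0,3,1,0.0087,0.0002,0,0,0,3,1,0.0087,0.0003,0,0,0,3,1,0.0087,0.0002,0,0,0,3,1,0.0087,0.0002,0,0,0,3,1,0.0087,0.0002,0,0,0,3,1,0.0087,0.0003,0,0,0,3,1]

```text
clock: 6.5
eef_pos: [0.4376, 0.0494, 0.1004]
tool_rot: [0.859, 0.512, 0.0, -0.0]
ft_force: [-0.5, 0.4, 0.2]
grip_width: 0.0
```

```bash
python3 - <<'E'
from h import *
tool()
for n in ("wrist","side"):
    p,d=vision.camera(n); cv2.imwrite(f"pics/{n}5.png",p[:,:,::-1])
E
```

```text
t 6.5 tcp [0.4376 0.0494 0.1004] tip [0.4376 0.0494 0.0278] r 0.1661 phi 151.83 xyaw 61.6 z [-0.  0. -1.] F [-0.46  0.35  0.22] q [ 0.11  0.33 -0.46  0.77  0.    0.61] w 1.6663501764161175e-05
```

View pics/wrist5.png

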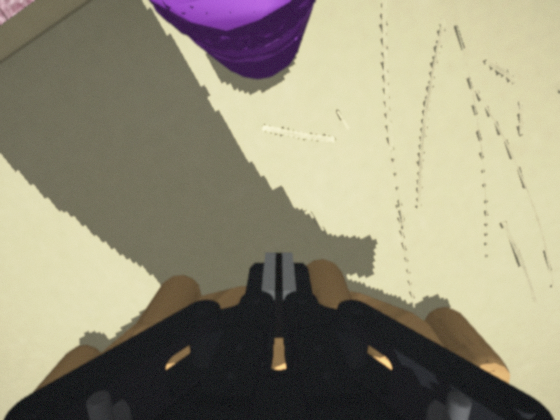

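View pics/side5.png

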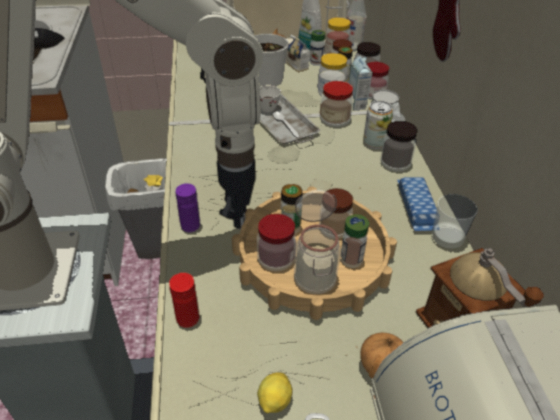

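Call:
drive_tool:
  steps: [0.0087,0.0002,0,0,0,3,1,0.0087,0.0002,0,0,0,3,1,0.0087,0.0002,0,0,0,3,1,0.0087,0.0003,0,0,0,3,1,0.0087,0.0002,0,0,0,3,1,0.0087,0.0002,0,0,0,3,1,0.0087,0.0002,0,0,0,3,1,0.0087,0.0003,0,0,0,3,1]

```text
clock: 7.27
eef_pos: [0.4822, 0.1016, 0.1001]
tool_rot: [0.947, 0.323, -0.0, -0.0]
ft_force: [-1.2, 1.2, -0.2]
grip_width: 0.0001
```

Call:
drive_tool:
  steps: [0.0087,0.0002,0,0,0,3,1,0.0087,0.0002,0,0,0,3,1,0.0087,0.0002,0,0,0,3,1,0.0087,0.0003,0,0,0,3,1,0.0087,0.0002,0,0,0,3,1,0.0087,0.0002,0,0,0,3,1,0.0087,0.0002,0,0,0,3,1,0.0087,0.0003,0,0,0,3,1]

```text
clock: 7.93
eef_pos: [0.5448, 0.1315, 0.1001]
tool_rot: [0.993, 0.119, 0.0, -0.0]
ft_force: [-0.4, 1.9, -0.6]
grip_width: 0.0002
```

Call:
drive_tool:
  steps: [0.0087,0.0002,0,0,0,3,1,0.0087,0.0002,0,0,0,3,1,0.0087,0.0002,0,0,0,3,1,0.0087,0.0003,0,0,0,3,1,0.0087,0.0002,0,0,0,3,1,0.0058,0.0001,0,0,0,2,1,0.0044,0.0001,0,0,0,1.5,1,0.0029,0.0001,0,0,0,1,1]

```text
clock: 8.6
eef_pos: [0.6012, 0.135, 0.1001]
tool_rot: [0.999, -0.051, 0.0, -0.0]
ft_force: [-1.6, 1.0, 0.4]
grip_width: -0.0
```

```bash
cat >> h.py <<'E'
def tray(P,m0,lo=.045):
    r=np.hypot(P[...,0]-C[0],P[...,1]-C[1])
    m=m0&(P[...,2]>lo)&(P[...,2]<.062)&(r>.157)&(r<.169)
    a=np.degrees(np.arctan2(P[...,1]-C[1],P[...,0]-C[0]))[m]
    ph=np.degrees(np.angle(np.mean(np.exp(1j*np.radians(a*12)))))/12
    print("lobes n",m.sum(),"phase mod30",round(ph,2),np.histogram((a-ph+15)%30-15,bins=10,range=(-15,15))[0])
E
python3 - <<'E'
from h import *
tool()
for n in ("scene","side"):
    p,d=vision.camera(n); p=p[:,:,::-1].copy(); cv2.imwrite(f"pics/{n}6.png",p); np.save(f"pics/{n}6d.npy",d)
    P=pts(cam(n),d); hsv=cv2.cvtColor(p,cv2.COLOR_BGR2HSV)
    m=(hsv[...,0]>8)&(hsv[...,0]<20)&(hsv[...,1]>90)
    tray(P,m)
E
```

```text
t 8.6 tcp [0.6012 0.135  0.1001] tip [0.6013 0.135  0.0275] r 0.1649 phi 83.99 xyaw -5.87 z [ 0.001  0.    -1.   ] F [-1.64  0.96  0.39] q [ 0.22  0.62  0.03  0.98 -0.    1.89] w -4.177550659357351e-06
lobes n 299 phase mod30 -14.96 [  0   0   0  16 131 128  24   0   0   0]
lobes n 431 phase mod30 14.92 [  0   0   0  43 172 175  41   0   0   0]
```

View pics/side6.png

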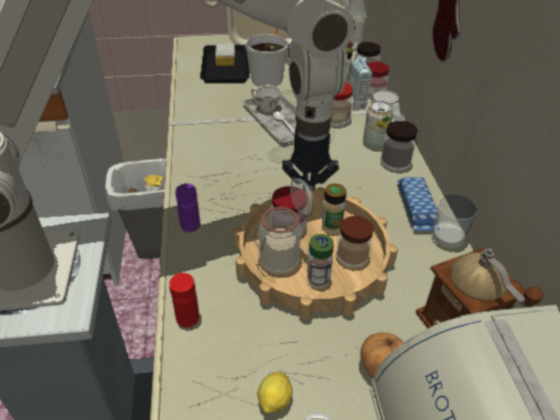

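View pics/scene6.png

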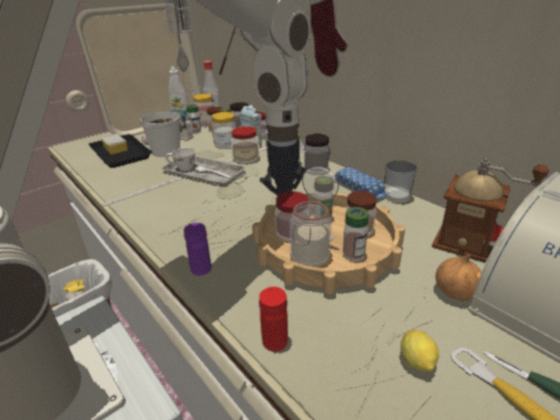

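Call:
drive_tool:
  steps: [0.0087,0.0001,0,0,0,3,1,0.0087,0.0001,0,0,0,3,1,0.0087,0.0001,0,0,0,3,1,0.0058,0.0001,0,0,0,2,1,0.0044,0,0,0,0,1.5,1,0.0029,0,0,0,0,1,1,0.0015,0,0,0,0,0.5,1,0,0,0,0,0,0,1]

```text
clock: 9.37
eef_pos: [0.6402, 0.1267, 0.0999]
tool_rot: [0.985, -0.172, -0.0, 0.0]
ft_force: [0.0, -0.2, -0.8]
grip_width: 0.0002
```

```bash
cat > m.py <<'E'
from h import *
import sys
k=sys.argv[1]
tool()
for n in ("scene","side"):
    p,d=vision.camera(n); p=p[:,:,::-1].copy(); cv2.imwrite(f"pics/{n}{k}.png",p); np.save(f"pics/{n}{k}d.npy",d)
    P=pts(cam(n),d); hsv=cv2.cvtColor(p,cv2.COLOR_BGR2HSV)
    m=(hsv[...,0]>8)&(hsv[...,0]<20)&(hsv[...,1]>90)
    tray(P,m)
    x0,y0,x1,y1=(230,140,430,300) if n=="scene" else (220,150,420,320)
    cv2.imwrite(f"pics/{n}{k}c.png",cv2.resize(p[y0:y1,x0:x1],None,fx=3.5,fy=3.5,interpolation=cv2.INTER_CUBIC))
E
python3 m.py 7
```

```text
t 9.3667 tcp [0.6402 0.1267 0.0999] tip [0.6402 0.1267 0.0273] r 0.1655 phi 70.14 xyaw -19.85 z [-0. -0. -1.] F [ 0.05 -0.2  -0.75] q [ 0.2   0.68  0.15  1.04 -0.    2.11] w 0.00024596205481812797
lobes n 307 phase mod30 0.87 [  0   0   0  18 134 138  17   0   0   0]
lobes n 438 phase mod30 1.15 [  0   0   0  37 182 178  41   0   0   0]
```

View pics/side7c.png

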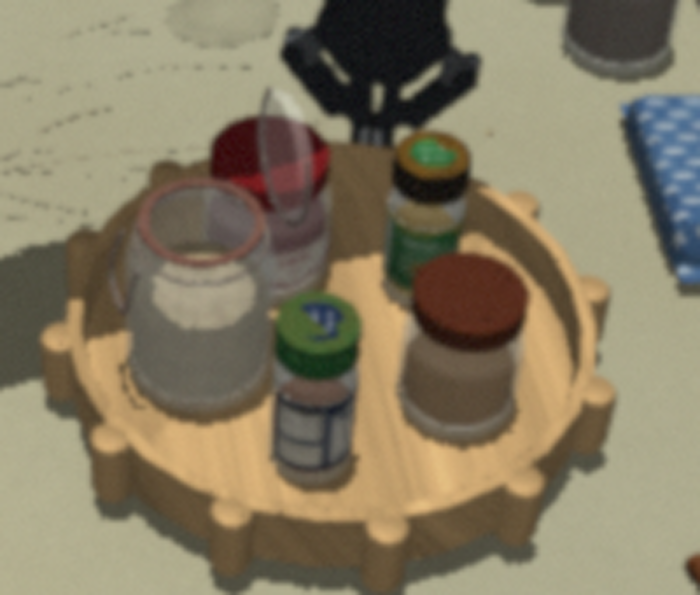

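View pics/scene7c.png

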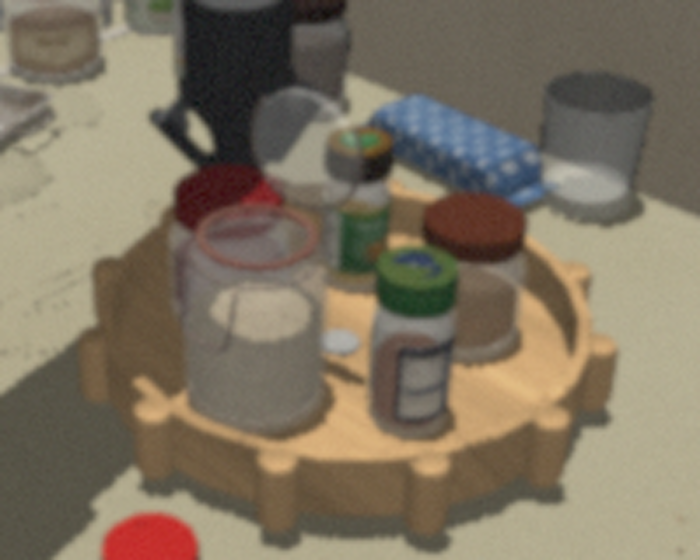

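```bash
python3 - <<'E'
from h import *
for n,uv in (("scene",(303.7,207.7)),("side",(277.7,213.4))):
    J=ray(cam(n),uv,.134)[0]; v=J[:2]-C; print(n,J,np.hypot(*v),np.degrees(np.arctan2(v[1],v[0])))
E
```

```text
scene [ 0.50879351 -0.03378855  0.134     ] 0.07535878487486433 -176.3567809552889
side [ 0.51039301 -0.03126629  0.134     ] 0.07364186787079419 -178.23647343418253
```

Call:
drive_tool:
  steps: [0.0015,0,0,0,0,0.5,1,0.0015,0,0,0,0,0.5,1,0.0012,0,0,0,0,0.4,1,0,0,0,0,0,0,1,0,0,0,0,0,0,1]

```text
clock: 9.88
eef_pos: [0.6444, 0.1254, 0.0999]
tool_rot: [0.983, -0.184, 0.0, -0.0]
ft_force: [-0.3, 0.5, -0.4]
grip_width: -0.0002
```

```bash
python3 m.py 8
```

```text
t 9.8833 tcp [0.6444 0.1254 0.0999] tip [0.6444 0.1254 0.0273] r 0.1658 phi 68.64 xyaw -21.26 z [ 0. -0. -1.] F [-0.28  0.45 -0.42] q [ 0.19  0.69  0.16  1.05 -0.    2.13] w -0.0002019136056892491
lobes n 313 phase mod30 -0.51 [  0   0   0  22 138 129  24   0   0   0]
lobes n 438 phase mod30 -0.14 [  0   0   0  46 170 176  46   0   0   0]
```

View pics/side8c.png

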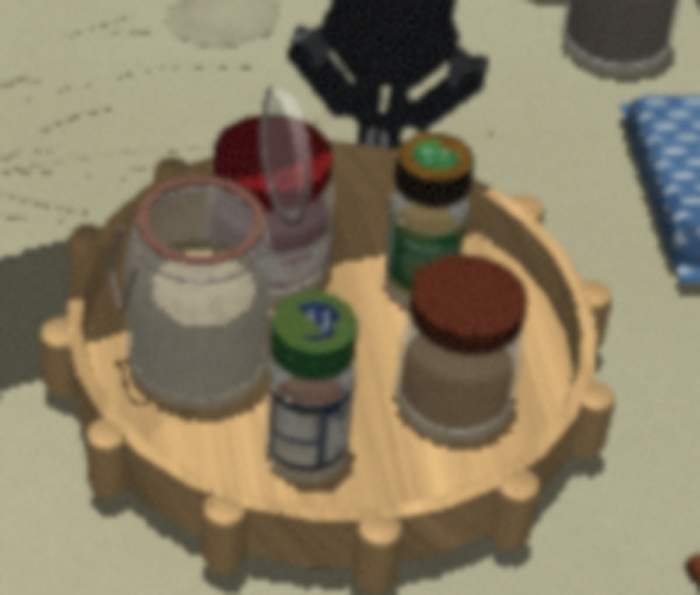

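Call:
drive_tool:
  steps: [-0.006,0,0,0,0,0,1,0,-0.012,0,0,0,0,1,0,-0.015,0,0,0,0,1,0,-0.01,-0.03,0,0,0,1,0,0,-0.04,0,0,-5.3,1,0,0,-0.04,0,0,-5.3,1,0,0,-0.04,0,0,-5.3,1,0,0,-0.04,0,0,-5.3,1]

```text
clock: 10.65
eef_pos: [0.6515, 0.1632, 0.2919]
tool_rot: [1.0, 0.002, -0.0, -0.0]
ft_force: [0.9, 0.4, 0.1]
grip_width: 0.0002
```

```bash
python3 m.py 9; python3 - <<'E'
from h import *
p,d=vision.camera("wrist"); cv2.imwrite("pics/wrist9.png",p[:,:,::-1])
E
```

```text
t 10.65 tcp [0.6515 0.1632 0.2919] tip [0.6515 0.1632 0.2193] r 0.2038 phi 70.65 xyaw 0.26 z [-0.  0. -1.] F [0.93 0.39 0.05] q [0.25 0.61 0.53 1.49 0.   1.81] w 0.00016372804506983434
lobes n 307 phase mod30 0.13 [  0   0   0  21 133 135  18   0   0   0]
lobes n 439 phase mod30 0.48 [  0   0   0  39 174 190  36   0   0   0]
```

View pics/side9c.png

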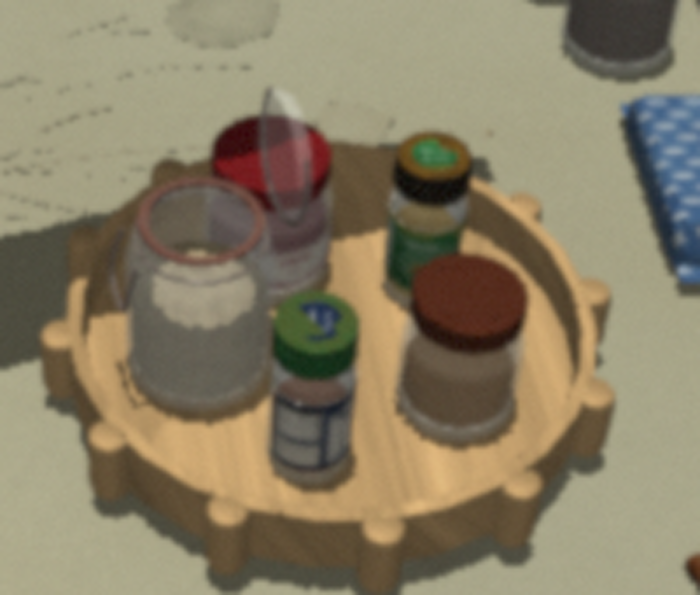

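View pics/scene9c.png

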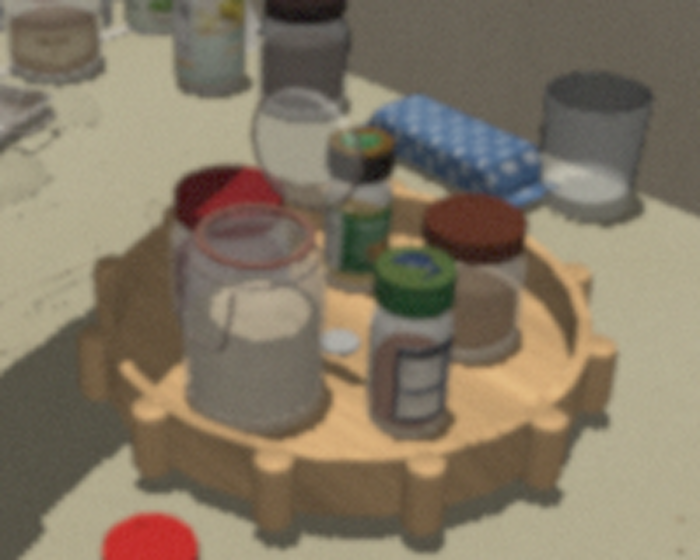

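View pics/wrist9.png

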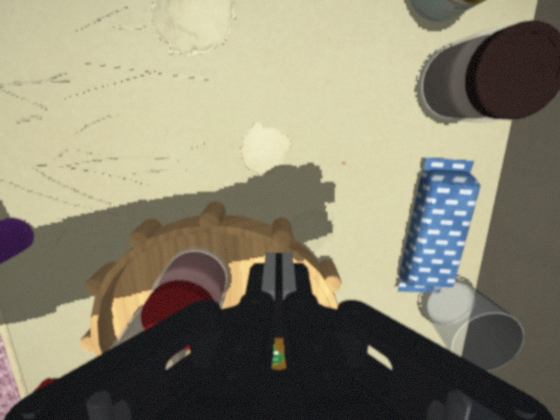

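```bash
python3 - <<'E'
from h import *
def tri(a,b):
    M=[]
    A=cam("scene");B=cam("side")
    PA=A[0]@np.c_[A[1],A[2]];PB=B[0]@np.c_[B[1],B[2]]
    X=cv2.triangulatePoints(PA,PB,np.array(a,float).reshape(2,1),np.array(b,float).reshape(2,1)); X=(X[:3]/X[3]).ravel()
    print(X, proj(A,X)-a, proj(B,X)-b)
s=lambda u,v:(230+u/3.5,140+v/3.5); d=lambda u,v:(220+u/3.5,150+v/3.5)
tri(s(306,150),d(287,157))
tri(s(256,237),d(202,220))
H=np.array([.547,-.031,.135])
for th in (1.4,1.57,1.75,1.92):
    u=np.array([-np.cos(th),0,np.sin(th)]);n=np.array([np.sin(th),0,np.cos(th)])
    X=np.array([H+.037*u+.007*n,H+.072*u+.007*n])
    print(th,X[0],((proj(cam("scene"),X)-[230,140])*3.5).round().tolist(),((proj(cam("side"),X)-[220,150])*3.5).round().tolist())
E
```

```text
[ 0.55699825 -0.02209986  0.16772341] [[-0.19078794 -0.30293521]] [[0.03756508 0.20930907]]
[ 0.510822   -0.02906009  0.13234156] [[-0.35293006 -0.57203018]] [[0.05944752 0.38333938]]
1.4 [ 0.54760936 -0.031       0.17265141] [[305.0, 152.0], [299.0, 99.0]] [[273.0, 163.0], [264.0, 113.0]]
1.57 [ 0.55397053 -0.031       0.17200556] [[313.0, 149.0], [314.0, 93.0]] [[284.0, 163.0], [287.0, 112.0]]
1.75 [ 0.56048301 -0.031       0.17015976] [[321.0, 148.0], [331.0, 90.0]] [[296.0, 165.0], [311.0, 114.0]]
1.92 [ 0.56623706 -0.031       0.16737183] [[328.0, 150.0], [344.0, 91.0]] [[307.0, 168.0], [333.0, 119.0]]
```

Call:
drive_tool:
  steps: [-0.007,0.036,0,0,0,0,1,-0.007,0.036,0,0,0,0,1,-0.007,0.037,0,0,0,0,1,-0.007,0.037,0,0,0,0,1,-0.007,0.037,0,0,0,0,1,0,0,0.012,0,0,0,1,0,0,0.013,0,0,0,1,0,0,0,0,0,0,1]

```text
clock: 11.47
eef_pos: [0.6149, -0.0214, 0.2606]
tool_rot: [1.0, -0.002, -0.004, -0.0]
ft_force: [-0.0, 0.4, -1.2]
grip_width: 0.0001
```

```bash
cat > c.py <<'E'
from h import *
import sys
k=sys.argv[1]; tool()
ims=[]
for n in sys.argv[2:]:
    p,d=vision.camera(n); p=p[:,:,::-1].copy()
    x0,y0,w,h={"scene":(250,130,130,140),"side":(240,130,130,140),"wrist":(80,100,400,320)}[n]
    ims.append(cv2.resize(p[y0:y0+h,x0:x0+w],(390,420),interpolation=cv2.INTER_CUBIC))
cv2.imwrite(f"pics/c{k}.png",np.hstack(ims))
E
python3 c.py 10 scene side
```

```text
t 11.4667 tcp [ 0.6149 -0.0214  0.2606] tip [ 0.6143 -0.0214  0.188 ] r 0.0313 phi 14.11 xyaw -0.17 z [-0.008  0.001 -1.   ] F [-0.02  0.4  -1.17] q [-0.03  0.5   0.27  1.35  0.    1.54] w 0.0001267977779422582
```

View pics/c10.png

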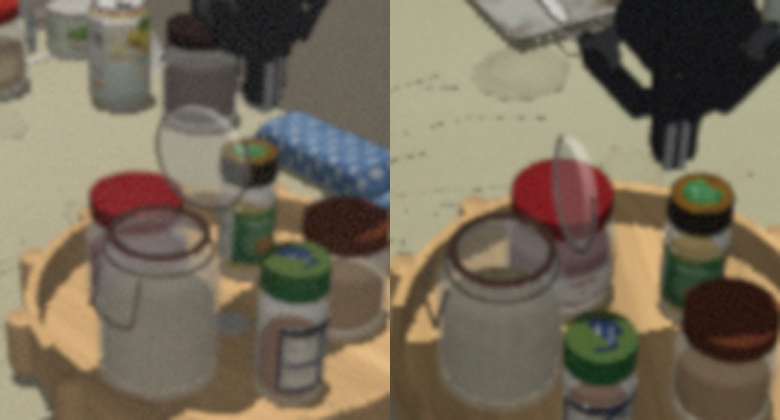

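Call:
drive_tool:
  steps: [-0.003,0,0,0,0,0,1,-0.003,0,0,0,0,0,1,-0.003,0,0,0,0,0,1,-0.003,0,0,0,0,0,1,-0.003,0,0,0,0,0,1,-0.003,0,0,0,0,0,1,-0.003,0,0,0,0,0,1,-0.003,0,0,0,0,0,1]

```text
clock: 12.23
eef_pos: [0.5925, -0.0208, 0.2651]
tool_rot: [1.0, -0.0, 0.0, 0.0]
ft_force: [-0.4, -1.5, 0.6]
grip_width: -0.0003
```

```bash
python3 c.py 11 scene side
```

```text
t 12.2333 tcp [ 0.5925 -0.0208  0.2651] tip [ 0.5925 -0.0209  0.1925] r 0.0118 phi 43.77 xyaw -0.05 z [ 0. -0. -1.] F [-0.42 -1.51  0.61] q [-0.04  0.44  0.19  1.32 -0.    1.54] w -0.00033233711854926853
```

View pics/c11.png

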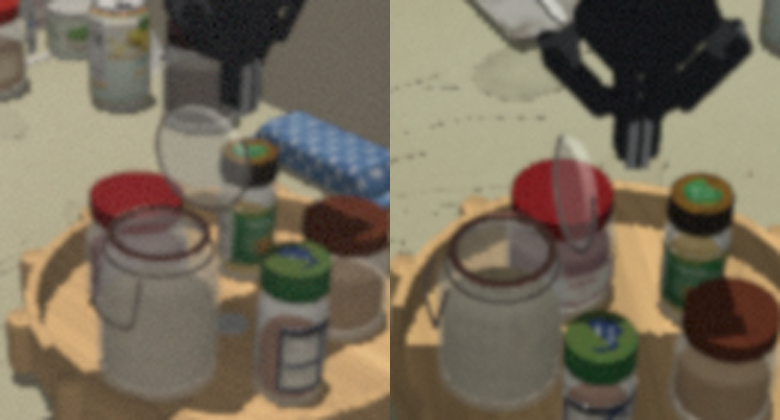

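Call:
drive_tool:
  steps: [-0.002,0,0.0015,0,0,0,1,-0.002,0,0.0015,0,0,0,1,-0.002,0,0.0015,0,0,0,1,-0.002,0,0,0,0,0,1,-0.003,0,0,0,0,0,1,-0.003,0,0,0,0,0,1,-0.003,0,0,0,0,0,1,-0.003,0,0,0,0,0,1]

```text
clock: 13.0
eef_pos: [0.5727, -0.0209, 0.2606]
tool_rot: [1.0, -0.001, 0.0, 0.0]
ft_force: [0.7, 0.3, 1.1]
grip_width: 0.0001
```

```bash
python3 c.py 12 scene side
```

```text
t 13.0 tcp [ 0.5727 -0.0209  0.2606] tip [ 0.5727 -0.0209  0.188 ] r 0.0139 phi 144.18 xyaw -0.06 z [ 0.001 -0.    -1.   ] F [0.75 0.29 1.13] q [-0.04  0.41  0.12  1.29 -0.    1.54] w 5.1060111696386395e-05
```

View pics/c12.png

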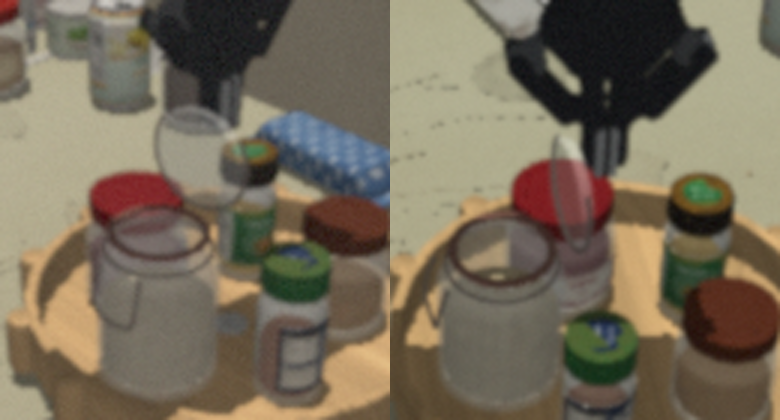

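Call:
drive_tool:
  steps: [-0.003,0.0004,0,0,0,0,1,-0.003,0.0004,0,0,0,0,1,-0.003,0.0004,0,0,0,0,1,-0.003,0.0004,0,0,0,0,1,-0.003,0.0004,0,0,0,0,1,-0.003,0.0004,0,0,0,0,1,-0.003,0.0004,0,0,0,0,1,-0.003,0.0004,0,0,0,0,1]

```text
clock: 13.77
eef_pos: [0.5484, -0.0241, 0.2603]
tool_rot: [1.0, -0.001, -0.0, -0.0]
ft_force: [-0.1, 0.0, 0.0]
grip_width: 0.0
```

```bash
python3 c.py 13 scene side
```

```text
t 13.7667 tcp [ 0.5484 -0.0241  0.2603] tip [ 0.5484 -0.0241  0.1877] r 0.036 phi 172.1 xyaw -0.06 z [-0.  0. -1.] F [-0.08  0.01  0.01] q [-0.04  0.36  0.05  1.27  0.    1.53] w 2.3619617307552554e-05
```

View pics/c13.png

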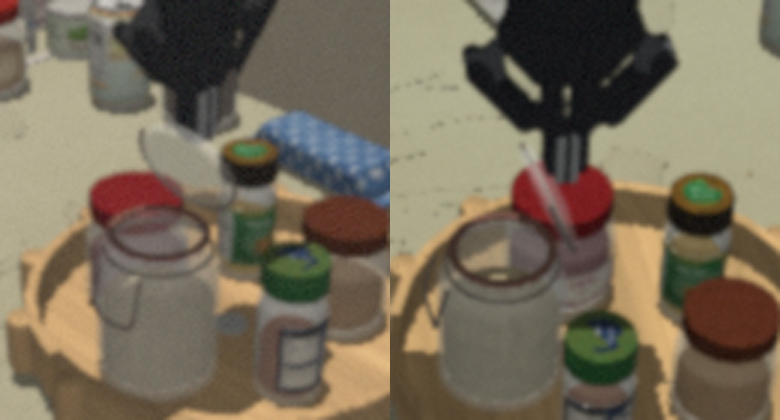

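Call:
drive_tool:
  steps: [-0.003,0.0004,0.0008,0,0,0,1,-0.003,0.0004,0.001,0,0,0,1,-0.003,0.0004,0.0012,0,0,0,1,-0.003,0.0004,0.0014,0,0,0,1,-0.003,0.0004,0.0018,0,0,0,1,-0.0025,0.0003,0.002,0,0,0,1,-0.0025,0.0003,0.002,0,0,0,1,-0.0025,0.0003,0.0022,0,0,0,1]

```text
clock: 14.53
eef_pos: [0.526, -0.0269, 0.2477]
tool_rot: [1.0, -0.0, -0.0, -0.0]
ft_force: [0.7, -0.1, 0.3]
grip_width: 0.0002
```

```bash
python3 c.py 14 scene side
```

```text
t 14.5333 tcp [ 0.526  -0.0269  0.2477] tip [ 0.5259 -0.0269  0.1751] r 0.0581 phi 177.94 xyaw -0.05 z [-0.  0. -1.] F [ 0.66 -0.1   0.34] q [-0.05  0.32 -0.03  1.22 -0.    1.52] w 0.0001812431506068279
```

View pics/c14.png

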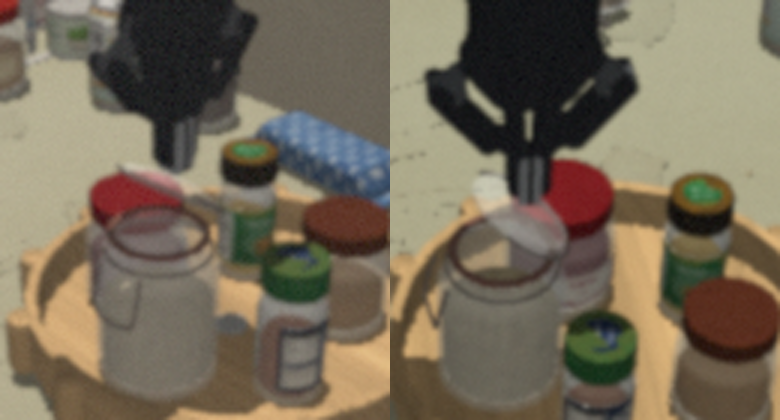

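Call:
drive_tool:
  steps: [-0.0022,0.0003,0.0024,0,0,0,1,-0.0022,0.0003,0.0024,0,0,0,1,-0.002,0.0003,0.0024,0,0,0,1,-0.002,0,0.0025,0,0,0,1,-0.0015,0,0.0025,0,0,0,1,-0.0015,0,0.0025,0,0,0,1,-0.001,0,0.0025,0,0,0,1,-0.001,0,0.002,0,0,0,1]

```text
clock: 15.3
eef_pos: [0.5127, -0.0278, 0.2285]
tool_rot: [1.0, -0.0, -0.0, 0.0]
ft_force: [0.1, -0.2, -0.4]
grip_width: 0.0
```

```bash
python3 c.py 15 scene side
```

```text
t 15.3 tcp [ 0.5127 -0.0278  0.2285] tip [ 0.5127 -0.0278  0.1559] r 0.0713 phi 179.01 xyaw -0.06 z [-0. -0. -1.] F [ 0.13 -0.17 -0.35] q [-0.05  0.31 -0.1   1.16 -0.    1.52] w 3.824341826422538e-05
```

View pics/c15.png

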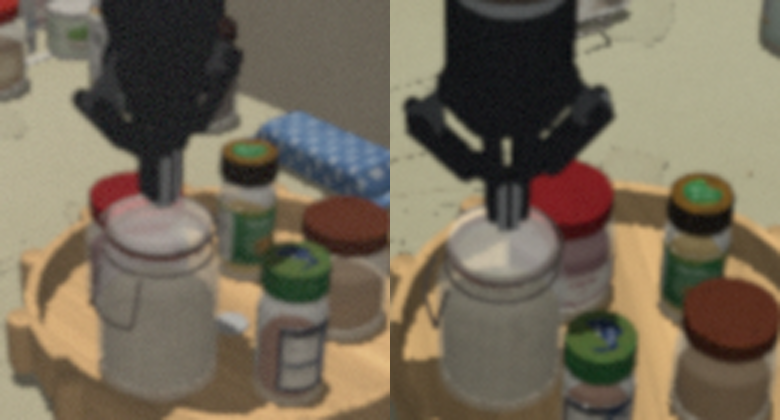

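Nearly shut. I'll go down in small steps until it touches lightly, then lift.

Call:
drive_tool:
  steps: [-0.001,0,0.001,0,0,0,1,-0.001,0,0.001,0,0,0,1,0,0,0.001,0,0,0,1,0,0,0.001,0,0,0,1,0,0,0.001,0,0,0,1,0,0,0.001,0,0,0,1,0,0,0,0,0,0,1]

```text
clock: 15.98
eef_pos: [0.5108, -0.0278, 0.2226]
tool_rot: [1.0, -0.0, -0.0, -0.0]
ft_force: [0.0, -0.4, 0.2]
grip_width: -0.0001
```

```bash
python3 c.py 16 scene side
```

```text
t 15.9833 tcp [ 0.5108 -0.0278  0.2226] tip [ 0.5108 -0.0278  0.15  ] r 0.0732 phi 179.02 xyaw -0.05 z [-0.  0. -1.] F [ 0.03 -0.4   0.21] q [-0.05  0.31 -0.11  1.14  0.    1.52] w -6.439124999330867e-05
```

View pics/c16.png

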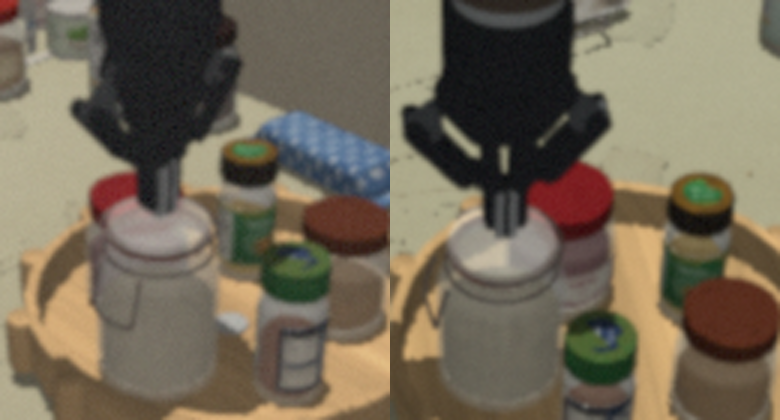

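Call:
drive_tool:
  steps: [0,0,0.0005,0,0,0,1,0,0,0.0005,0,0,0,1,0,0,0.0005,0,0,0,1,0,0,0,0,0,0,1]

```text
clock: 16.42
eef_pos: [0.5109, -0.0278, 0.2213]
tool_rot: [1.0, -0.0, 0.0, 0.0]
ft_force: [-0.5, 0.6, 0.2]
grip_width: 0.0003
```

Call:
drive_tool:
  steps: [0,0,-0.002,0,0,0,1,0,0,-0.02,0,0,0,1,0,0,-0.04,0,0,0,1,0,0,-0.04,0,0,0,1,-0.03,-0.02,-0.02,0,0,0,1,-0.04,-0.03,0,0,0,0,1,-0.04,-0.03,0,0,0,0,1,-0.03,-0.03,0,0,0,0,1]

```text
clock: 17.08
eef_pos: [0.3832, 0.072, 0.344]
tool_rot: [1.0, -0.002, 0.001, -0.0]
ft_force: [0.9, 0.6, -0.6]
grip_width: 0.0
```

Call:
drive_tool:
  steps: [-0.02,-0.04,0,0,0,0,1,-0.01,-0.04,0,0,0,0,1,0,-0.04,0,0,0,0,1,0,-0.02,0,0,0,0,1,0,0,0,0,0,0,1,0,0,0,0,0,0,1]

```text
clock: 17.58
eef_pos: [0.356, 0.2099, 0.3433]
tool_rot: [1.0, 0.001, -0.0, 0.0]
ft_force: [-0.5, -0.7, 0.3]
grip_width: -0.0002
```

```bash
python3 m.py 17; python3 - <<'E'
import cv2,numpy as np
a=[cv2.resize(cv2.imread(f"pics/{n}17c.png"),(400,330)) for n in("scene","side")]
cv2.imwrite("pics/f17.png",np.hstack(a))
E
```

```text
t 17.5833 tcp [0.356  0.2099 0.3433] tip [0.356  0.2098 0.2707] r 0.3302 phi 133.67 xyaw 0.11 z [-0.    -0.001 -1.   ] F [-0.47 -0.71  0.3 ] q [ 0.53  0.05 -0.12  1.4  -0.    2.1 ] w -0.00020735243872430052
lobes n 316 phase mod30 0.12 [  0   0   0  21 138 136  21   0   0   0]
lobes n 442 phase mod30 0.4 [  0   0   0  43 181 166  52   0   0   0]
```

View pics/f17.png

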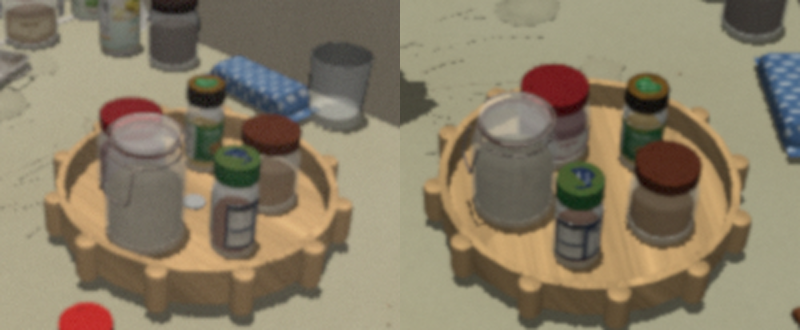

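View pics/side17c.png

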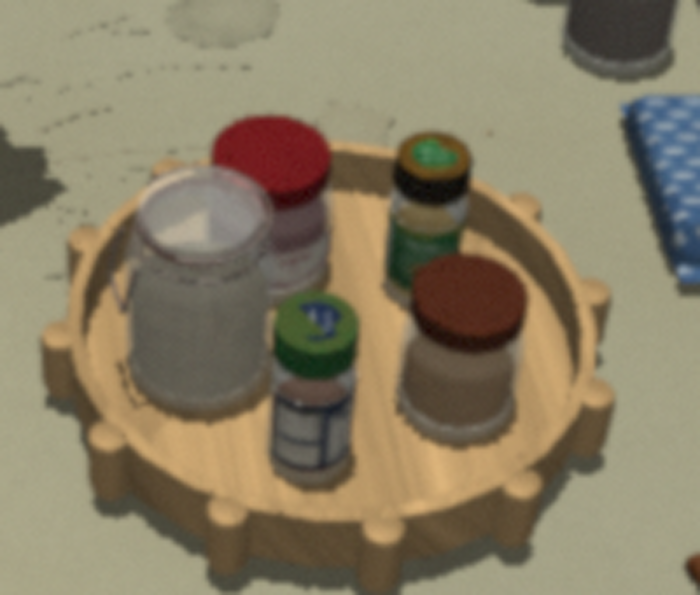

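View pics/scene17c.png

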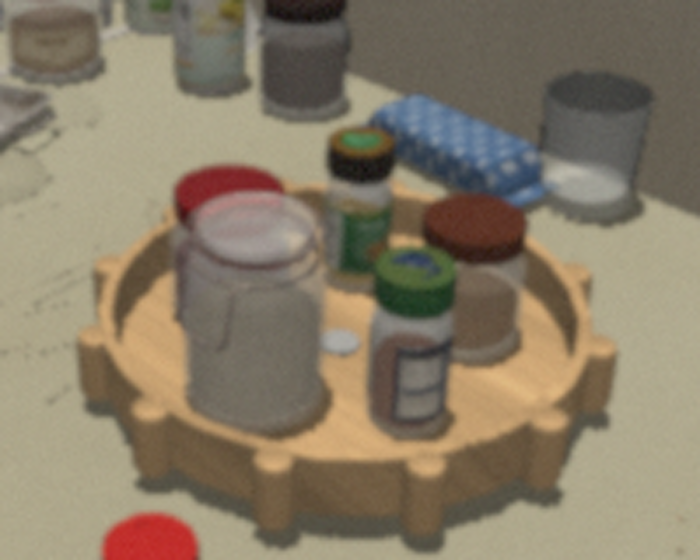

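```bash
python3 - <<'E'
from h import *
for n in ("scene","side"):
    d=np.load(f"pics/{n}17d.npy"); c=cam(n); P=pts(c,d)
    m=(np.hypot(P[...,0]-.511,P[...,1]+.029)<.03)&(P[...,2]>.125)&(P[...,2]<.2)
    Q=P[m]; print(n,len(Q)); 
    if len(Q)>20:
        k=Q[:,2]>np.median(Q[:,2])-.005; Q=Q[k]
        s=np.linalg.lstsq(np.c_[Q[:,:2]-[.511,-.029],np.ones(len(Q))],Q[:,2],rcond=None)[0]; print(s, np.percentile(Q[:,2],[5,50,95]))
    X=np.array([.511,-.029,.149])+.035*np.array([[0,0,0],[1,0,0],[-1,0,0],[0,1,0],[0,-1,0]])
    o=[230,140] if n=="scene" else [220,150]
    print(((proj(c,X)-o)*3.5).round().tolist())
E
```

```text
scene 378
[-0.00777967  0.02354019  0.14557553] [0.14343428 0.14541085 0.14782596]
[[255.0, 209.0], [300.0, 188.0], [208.0, 231.0], [213.0, 187.0], [300.0, 233.0]]
side 536
[-0.01340632  0.01427023  0.14638539] [0.14358436 0.1463325  0.14909958]
[[203.0, 198.0], [267.0, 194.0], [138.0, 203.0], [195.0, 156.0], [211.0, 243.0]]
```

```bash
python3 -c "
from workcell import job_done
print(job_done())"
```

```text
the job is handed in; nothing more can be done
None
```

The preserving jar now stands at the front with its lid shut, and I handed the job in at about 17.7 s on the robot's clock.

I put the closed fingertips in a rim hollow with no jar beside it and pushed the tray about 164° clockwise by one lobe. I then backed off and pushed the lid over from behind with the fingertips, following it down slowly before moving the arm clear.

**Last checks:**
- **Tray:** the lobe pattern put it about 0.1–0.4° from square, and it gave the same reading about 7 s apart, so it is at rest.
- **Jar position:** triangulating the jar's rim from both cameras put it straight at the front (bearing 180°). Single-camera readings taken just before the last 1.4° nudge were about 2–4° short of straight front.
- **Jar distance:** the jar measured about 73 mm from the axis, against the nominal 80 mm. I can't tell whether that is measurement error or where it stood; the first readings, before I moved anything, gave 77 mm.
- **Lid:** the depth readings show it flat to about 0.01 rad, with its top at 146 mm. The nominal shut height is 149 mm, so it is shut within the calibration.
- **Other jars and forces:** all the jars on the tray are still upright. Every force reading was about 2 N or less, so I could not tell the final touch on the lid from sensor noise.

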